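# Match the slip lids to the sample jars

## Task

Close the two open amber jars with the two white knob lids, giving each jar the lid that fits its neck: the lids and necks differ a little in width. Both lids must sit fully down and level on their own jars, and the jars must stay standing about where they are.

Things in the scene. Friction and masses are not known exactly. Their poses are not given: they have to be found in the camera images.
- jar_wide: the wider-necked of two open amber jars with a paper band: round body 70 mm across and 52 mm high, then a plain grey ground neck 44 mm across whose top is 68 mm above the jar's foot (the last 5 mm taper in by 3.5 mm all round as a lead-in). Stands upright on the worktop, 0.4 kg, loose. Origin: centre of its foot; z up along its axis
- jar_narrow: the narrower-necked of two open amber jars with a paper band: round body 70 mm across and 52 mm high, then a plain grey ground neck 36 mm across whose top is 68 mm above the jar's foot (the last 5 mm taper in by 3.5 mm all round as a lead-in). Stands upright on the worktop, 0.4 kg, loose. Origin: centre of its foot; z up along its axis
- lid_wide: the wider of two white round slip-over lids, 57 mm across, 20 mm high, lying rim down; 4 mm wall, bore 49 mm across and 16 mm deep, open below, loose on the 44 mm neck (no thread). On top, in the middle, a round knob 18 mm across and 32 mm high (top 52 mm above the rim). 35 g. Origin: centre of the rim's underside; z up. Fully on, it rests on the neck's top, origin 52 mm above the jar's foot
- lid_narrow: the narrower of two white round slip-over lids, 49 mm across, 20 mm high, lying rim down; 4 mm wall, bore 41 mm across and 16 mm deep, open below, loose on the 36 mm neck (no thread). On top, in the middle, a round knob 18 mm across and 32 mm high (top 52 mm above the rim). 35 g. Origin: centre of the rim's underside; z up. Fully on, it rests on the neck's top, origin 52 mm above the jar's foot
Mind the look-alikes: they are no part of the job. Leave any blue look-alike of the lid_wide alone.

How it is judged:
By the outcome, as a careful person would: the job done as asked, in the order asked, and still so for the second after the job is handed in, with the robot touching nothing.
It also fails if it takes over 59 s, if anything falls off the work surface, if the arm or the gripper's body presses on something with over 40 N, if the wrist force passes 120 N, or if a joint passes its speed limit or range.

## Robot

A 7-joint arm with a two-finger parallel gripper is mounted at the origin on a cart in front of the work surface, level with it; the furniture and walls round the work are solid. World frame = base frame: x ahead of the robot, y to its left, z up, the work surface at z = 0. Lengths are in m, angles in rad, forces in N, time in s.
With the tool pointing down it reaches from about 0.4 to 0.875 m from the base axis. Payload 6.5 kg.
Tool frame: the origin (TCP) lies on the centre line of the jaws, within the pads' length; the fingertips stand 17 mm ahead of it and the grasp point (between the pads) lies 2 mm behind it (bot.nose_length is the distance from the TCP to the fingertips, in m); z points along the fingers, y is the line along which they close (so a half turn about z gives the same grasp; the last joint's range is limited). The gripper opens to 88 mm and grips with 3 to 60 N. Pads are 18 mm wide; open, the fingers measure 123 mm over their backs; the gripper's body (75 mm by 187 mm) begins 45 mm behind the grasp point.
Start: joints at [-1.32, 0.536, -0.004, 1.538, 0.003, 1.067, -0.071], TCP at [0.202, 0.618, 0.256] pointing down, gripper open.
Joint ranges: [-2.7, 2.7], [-0.37, 2.16], [-1.27, 1.26], [0.24, 2.4], [-1.31, 4.45], [0.19, 1.91], [-2.76, 2.76]. Speed limits (rad/s): [2.39, 2.39, 3.14, 3.14, 3.14, 3.14, 3.14].

## Interface

Orientations are given as a unit quaternion [w, x, y, z].
In Python, from plant import bot gives the robot as it stands. The module is installed in compiled form; this text tells all that it offers.
- The arm moves only by the tool play_rows, never from a script. Its argument "targets" is text: rows parted by semicolons, each of 5 numbers parted by spaces: the shift along the tool's x, y, z in m, then the turn about the tool's z in degrees, then the finger opening in m, from 0 to 0.0881. A call has 1 to 10 rows; each row shifts and turns the commanded pose from where the row before left it, along the tool's axes as they then stand; what a row does not reach is not made up. A row lasts 1/12 s, in which the tool goes at most 41.7 mm and 7.16 degrees, less where a joint would pass 70% of its speed; a pose out of reach is approached as far as the arm can. A call is refused whole if a number of a shift passes 0.0417 or a number of a turn 7.16, either way. A call with a gripper value outside its range is refused whole. The fingers move at their own pace and stop on an object; "force" is the grip in N (left out, the last holds). Time passes only in rows, so rows that do not move let the fingers close. It gives the time, the measured TCP pose, the force, the opening and the grip force at its end, in the units of the state.
- bot.observe(): the state, without advancing time (a new reading comes with each control period).
- bot.camera(name): name is "scene" or "top" or "wrist"; returns a dict with "color" (400x640x3 uint8, red, green, blue), "mtx" (3x3 intrinsics, pixels), "D" ([k1, k2, p1, p2, k3] as OpenCV has them; the pictures are not rectified), "eye" and "orientation" of the camera in the world. Camera axes: x right, y up, looking along -z (the intrinsics and any distortion apply to the point x, -y, -z); pixel columns grow to the right and rows downward; lengths in m; the calibration is good to about 2 mm. A picture is of the moment at which its call begins. There is no depth.
- bot.hand_in(): hands the job in; it is judged then, once.
The state is a dict: "time_s": time; "joints": joint angles; "joint_vel": joint speeds; "effort": joint torques, N m; "ee_pos": TCP position; "eef_rot": TCP orientation; "contact_force": force on the tool from outside, world axes, zero at the start; "wrist_torque": the same for the moment, N m; "width": finger opening in m; "gripper_force": force on a finger pad.
Only numpy, scipy, OpenCV 4.12 (cv2) and the standard library are available. Lean on these libraries where they do the work, as an engineer would, in place of code of your own. Each camera call takes 0.05 s, during which the arm holds its last target. There are 200 camera calls.

## Working session

There is one attempt and no reset: what is moved stays moved. The work goes in short steps, Python scripts to look and compute and a tool call to move; the robot and the scene stay as the last step left them, time stands still between calls to the robot, and variables do not carry over. Pictures are saved under pics/ and viewed, at most 10 in all, crops included, and the job is handed in when it is done.

Besides the shell and the picture viewer there is one more tool, called after "Call:" as name(argument=value, ...) on one line, values as JSON. play_rows: Moves the arm, as the interface text tells. Its arguments: {"type":"object","properties":{"targets":{"type":"string"},"force":{"type":"number"}},"required":["targets"]}

```bash
mkdir -p pics; cat > h.py <<'E'
import numpy as np, cv2
from scipy.spatial.transform import Rotation as R
from plant import bot
def rot(q): return R.from_quat([q[1],q[2],q[3],q[0]]).as_matrix()
def ray(c,uv):
    p=cv2.undistortPoints(np.array([[uv]],float),np.array(c["mtx"]),np.array(c["D"]))[0,0]
    return np.array(c["eye"]), rot(c["orientation"])@np.array([p[0],-p[1],-1.])
def onz(c,uv,z):
    e,d=ray(c,uv); return e+d*(z-e[2])/d[2]
def proj(c,P):
    q=rot(c["orientation"]).T@(np.array(P)-c["eye"])
    return cv2.projectPoints(np.array([[q[0],-q[1],-q[2]]]),np.zeros(3),np.zeros(3),np.array(c["mtx"]),np.array(c["D"]))[0][0,0]
def save(c,n): cv2.imwrite(n,c["color"][:,:,::-1])
E
python3 - <<'E'
from h import *
for n in("top","scene"):
    c=bot.camera(n); save(c,f"pics/{n}0.png"); print(n,c["eye"],c["orientation"],c["mtx"])
o=bot.observe();print(o)
E
```

```text
top [0.34139359 0.14515057 0.88304411] [-0.69337744 -0.06536127  0.0594784   0.71513491] [[390.42824143   0.         316.85674317]
 [  0.         390.42824143 199.2156216 ]
 [  0.           0.           1.        ]]
scene [ 0.19866441 -0.46162789  0.52752486] [ 0.87127871  0.4380153  -0.1038041  -0.19555234] [[498.55955561   0.         322.01535755]
 [  0.         498.55955561 199.34827025]
 [  0.           0.           1.        ]]
{'time_s': 0.1, 'joints': array([-1.32019869,  0.53711423, -0.00442406,  1.53875962,  0.00260722,
        1.06731164, -0.07117214]), 'joint_vel': array([-1.36115277e-03, -2.64662664e-03,  8.47713328e-04, -3.40301151e-03,
       -8.77149104e-05,  6.99977175e-04,  1.87075400e-04]), 'effort': array([ 3.23782770e-03, -5.72081387e+01,  9.94438380e-01, -2.52229571e+01,
       -5.61623136e-02,  1.34179488e-02,  2.98743396e-05]), 'ee_pos': array([0.20234729, 0.61714446, 0.25491711]), 'eef_rot': array([-6.00897233e-05,  1.57692528e-01,  9.87487943e-01, -7.91333630e-04]), 'contact_force': array([ 0.11594157, -0.39921119, -0.2452666 ]), 'wrist_torque': array([-0.0263222 ,  0.01113961,  0.03204924]), 'gripper_force': 0.0, 'width': 0.0881216435965959}
```

View pics/top0.png

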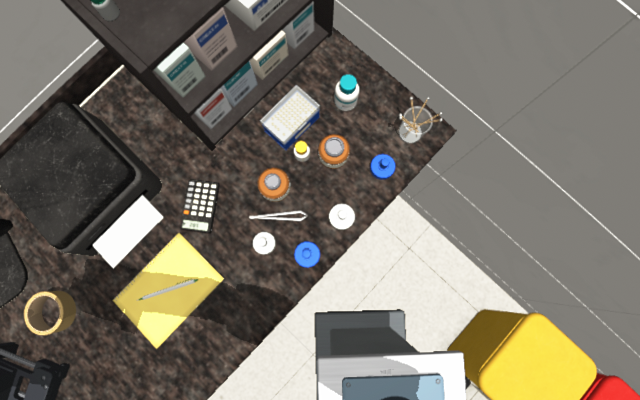

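View pics/scene0.png

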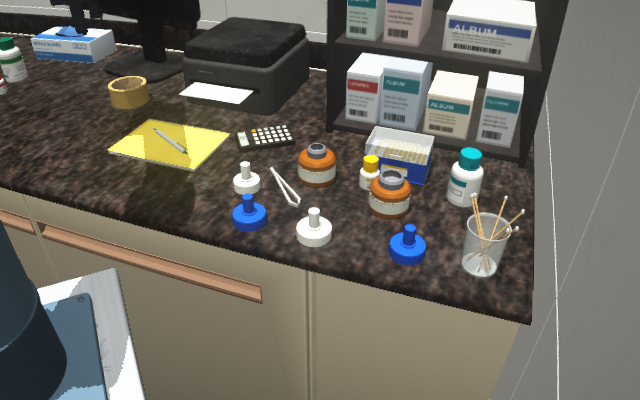

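Top view: the small white lid is at about (264,243) and the large one at (342,216). The jars are at (274,183), with a narrower-looking neck, and (334,151). The blue lids are at (307,255) and (383,166). In the scene view the white lids are at (246,182) and (314,230), and the jars at (317,160) and (390,190). Next I'll measure them.

```bash
cat > m.py <<'E'
from h import *
def circ(c,mask,z,roi,tag):
    x,y,r=roi; m=np.zeros_like(mask); m[y-r:y+r,x-r:x+r]=mask[y-r:y+r,x-r:x+r]
    cs,_=cv2.findContours(m,cv2.RETR_EXTERNAL,cv2.CHAIN_APPROX_NONE)
    k=max(cs,key=cv2.contourArea)
    p=np.array([onz(c,q[0],z)[:2] for q in k.astype(float)])
    (cx,cy),(a,b),_=cv2.fitEllipse((p*1e4).astype(np.float32))
    print(tag,np.round([cx/1e4,cy/1e4],4),"diam mm",round(a/10,1),round(b/10,1)); return cx/1e4,cy/1e4
def masks(c):
    h=cv2.cvtColor(c["color"],cv2.COLOR_RGB2HSV).astype(int)
    H,S,V=h[...,0],h[...,1],h[...,2]
    return ((S<50)&(V>165)).astype(np.uint8)*255, ((S>130)&(V>80)&(H<18)).astype(np.uint8)*255, ((S<70)&(V>70)).astype(np.uint8)*255
E
python3 - <<'E'
from m import *
t=bot.camera("top");w,a,g=masks(t)
circ(t,w,.02,(264,243,18),"lidS");circ(t,w,.02,(342,216,20),"lidL")
circ(t,a,.05,(274,183,24),"jarA body");circ(t,a,.05,(334,151,24),"jarB body")
circ(t,g,.068,(272,182,13),"jarA neck");circ(t,g,.068,(334,148,14),"jarB neck")
s=bot.camera("scene");w,a,g=masks(s)
circ(s,a,.05,(317,157,26),"s jarA");circ(s,a,.05,(390,187,28),"s jarB")
# knob top and things on planes
for n,uv in dict(S=(245,165),L=(314,211)).items(): print("scene knob top",n,onz(s,uv,.052))
for n,uv,z in [("shelfcornerfloor",(212,148),0),("shelf right",(333,30),0),("bottle top",(347,83),.1),("yellow cap",(301,147),.05),("box",(320,100),.06),("box",(262,120),.06),("tweez",(305,215),.0),("edge",(300,318),0),("edge",(455,130),0),("b1",(307,250),.05),("b2",(384,161),.05)]: print(n,np.round(onz(t,uv,z),3))
c=t["color"][110:290,220:440][...,::-1];c2=s["color"][120:260,215:435][...,::-1]
cv2.imwrite("pics/z1.png",np.vstack([cv2.resize(c,(0,0),fx=3,fy=3,interpolation=2)]))
E
```

```text
lidS [0.4021 0.2709] diam mm 47.7 48.1
lidL [0.456  0.0961] diam mm 55.6 56.1
jarA body [0.5307 0.2453] diam mm 66.6 67.0
jarB body [0.6036 0.1089] diam mm 66.7 67.6
jarA neck [0.5295 0.2444] diam mm 31.9 33.5
jarB neck [0.6024 0.1091] diam mm 40.4 42.4
s jarA [0.5256 0.2341] diam mm 66.6 80.7
s jarB [0.5976 0.0986] diam mm 64.6 75.6
scene knob top S [0.40065127 0.26568325 0.052     ]
scene knob top L [0.45580978 0.09395377 0.052     ]
shelfcornerfloor [0.631 0.395 0.   ]
shelf right [0.932 0.096 0.   ]
bottle top [0.735 0.077 0.1  ]
yellow cap [0.609 0.182 0.05 ]
box [0.715 0.136 0.06 ]
box [0.672 0.267 0.06 ]
tweez [0.464 0.178 0.   ]
edge [0.236 0.195 0.   ]
edge [ 0.657 -0.185  0.   ]
b1 [0.382 0.174 0.05 ]
b2 [ 0.571 -0.001  0.05 ]
```

View pics/z1.png

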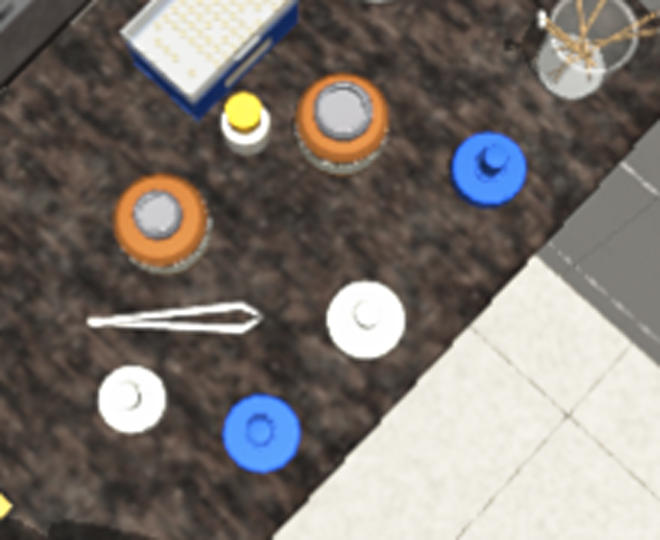

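Call:
play_rows(targets="-0.03 -0.0265 0 0 0.088;-0.03 -0.0265 0 0 0.088;-0.03 -0.0265 0 0 0.088;-0.03 -0.0265 0 0 0.088;-0.03 -0.0265 0 0 0.088;-0.03 -0.0265 0 0 0.088;-0.03 -0.0265 0 0 0.088;-0.03 -0.0265 0 0 0.088;-0.03 -0.0265 0 0 0.088;-0.028 -0.0265 0 0 0.088")

```text
time_s: 1.03
ee_pos: [0.4039, 0.271, 0.2559]
eef_rot: [0.0, 0.158, 0.987, 0.0]
contact_force: [1.3, -0.2, 0.6]
width: 0.088
gripper_force: 0.0
```

Call:
play_rows(targets="0 0 0 7.16 0.05;0 0 0 7.16 0.05;0 0 0 7.16 0.05;0 0 0 7.16 0.05;0 0 0 7.16 0.05;0 0 0 7.16 0.05;0 0 0 7.16 0.05;0 0 0 7.16 0.05;0 0 0 7.16 0.05;0 0 0 7.16 0.05")

```text
time_s: 1.87
ee_pos: [0.403, 0.273, 0.2557]
eef_rot: [-0.0, 0.708, 0.707, -0.0]
contact_force: [0.3, -1.2, 0.3]
width: 0.0502
gripper_force: 0.0
```

```bash
python3 - <<'E'
from m import *
c=bot.camera("wrist");save(c,"pics/w1.png");o=bot.observe()
print(o["time_s"],o["ee_pos"],rot(o["eef_rot"]).round(3),o["joints"].round(2))
for n,P in dict(S=(.402,.27,.02),L=(.456,.096,.02),A=(.53,.245,.068),B=(.603,.109,.068)).items(): print(n,proj(c,P).round())
E
```

```text
1.9167 [0.40302082 0.27301286 0.25565913] [[ 0.009  1.    -0.   ]
 [ 1.    -0.009 -0.   ]
 [-0.    -0.    -1.   ]] [-0.96  0.26  0.33  1.98 -0.11  0.92 -0.59]
S [322. 173.]
L [364. 305.]
A [447. 207.]
B [498. 320.]
```

View pics/w1.png

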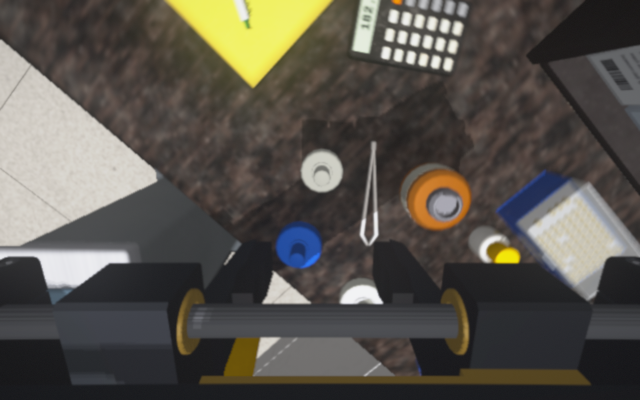

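The wrist view shows the small lid at (322,172), where it was predicted, and the narrow jar's neck at about (445,204). I'll refine both.

```bash
python3 - <<'E'
from m import *
c=bot.camera("wrist");h=cv2.cvtColor(c["color"],cv2.COLOR_RGB2HSV).astype(int)
w=((h[...,1]<50)&(h[...,2]>130)).astype(np.uint8)*255
g=((h[...,1]<90)&(h[...,2]>60)).astype(np.uint8)*255
a=((h[...,1]>130)&(h[...,2]>80)&(h[...,0]<18)).astype(np.uint8)*255
print(c["eye"])
circ(c,w,.02,(322,171,26),"S lid");circ(c,g,.068,(445,204,21),"A neck");circ(c,a,.05,(438,198,40),"A body")
E
```

```text
[0.4034328  0.34743168 0.38397635]
S lid [0.4017 0.2724] diam mm 46.7 46.8
A neck [0.5273 0.249 ] diam mm 33.2 37.2
A body [0.5284 0.2483] diam mm 67.0 69.2
```

Call:
play_rows(targets="-0.0015 -0.001 0.0355 -0.5 0.05;0 0 0.0355 0 0.05;0 0 0.0355 0 0.05;0 0 0.0355 0 0.05;0 0 0.0355 0 0.05;0 0 0.02 0 0.05;0 0 0.0155 0 0.05;0 0 0 0 0.05", force=15)

```text
time_s: 2.63
ee_pos: [0.4004, 0.2703, 0.04]
eef_rot: [-0.0, 0.701, 0.713, -0.003]
contact_force: [0.2, 0.1, 0.4]
width: 0.0503
gripper_force: 0.0
```

Call:
play_rows(targets="0 0 0 0 0.01;0 0 0 0 0.01;0 0 0 0 0.01;0 0 0 0 0.01;0 0 0 0 0.01;0 0 0 0 0.01", force=15)

```text
time_s: 3.13
ee_pos: [0.4026, 0.272, 0.0435]
eef_rot: [0.0, 0.702, 0.712, 0.001]
contact_force: [-0.9, -0.5, 6.2]
width: 0.0173
gripper_force: 15.0
```

Call:
play_rows(targets="0 0 -0.03 0 0.01;0 0 -0.04 0 0.01;0 0 -0.04 0 0.01;0 0 0 0 0.01")

```text
time_s: 3.47
ee_pos: [0.4055, 0.2737, 0.159]
eef_rot: [0.0, 0.703, 0.712, 0.005]
contact_force: [0.5, 0.4, 0.5]
width: 0.0171
gripper_force: 15.0
```

```bash
python3 - <<'E'
from m import *
o=bot.observe();print(o["ee_pos"],rot(o["eef_rot"]).round(3).tolist())
c=bot.camera("wrist");s=bot.camera("scene")
a=c["color"];b=s["color"][60:260,200:520];cv2.imwrite("pics/w2.png",np.hstack([cv2.resize(a,(400,250)),cv2.resize(b,(400,250))])[...,::-1])
for z in (.11+0.02,): print(z,proj(c,(o["ee_pos"][0],o["ee_pos"][1],z)))
E
```

```text
[0.40549167 0.27365086 0.15898422] [[-0.013, 1.0, 0.008], [1.0, 0.013, 0.007], [0.007, 0.008, -1.0]]
0.13 [322.50837859 249.41857137]
```

View pics/w2.png

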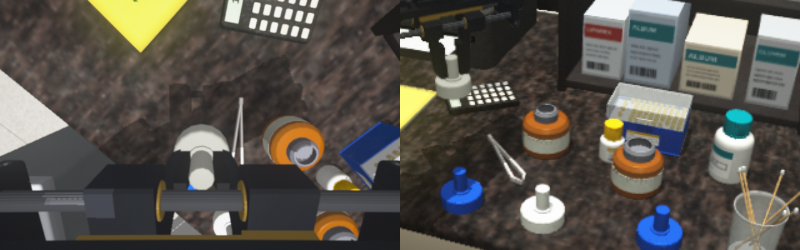

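The lid is held level, and the scene view shows it hanging below the fingers. I'm moving over the narrow jar.

Call:
play_rows(targets="-0.007 0.031 0 0.7 0.01;-0.007 0.031 0 0 0.01;-0.007 0.031 0 0 0.01;-0.006 0.031 0 0 0.01;0 0 0 0 0.01;0 0 0 0 0.01;0 0 0 0 0.01")

```text
time_s: 4.15
ee_pos: [0.5246, 0.2447, 0.151]
eef_rot: [-0.001, 0.707, 0.707, -0.002]
contact_force: [-0.9, -0.6, -0.3]
width: 0.0177
gripper_force: 15.0
```

```bash
python3 - <<'E'
from m import *
o=bot.observe();print(o["ee_pos"],rot(o["eef_rot"]).round(3).tolist())
for n in("wrist","scene"):
    c=bot.camera(n);u=proj(c,(*o["ee_pos"][:2],.12)); print(n,u)
    x,y=int(u[0]),int(u[1]); x0=max(0,min(440,x-100));y0=max(0,min(240,y-80)); print(x0,y0)
    im=cv2.resize(c["color"][y0:y0+160,x0:x0+200],(400,320),interpolation=2)
    out=im if n=="wrist" else np.hstack([out,im])
    np.save(n+".npy",c,allow_pickle=True)
cv2.imwrite("pics/w3.png",out[...,::-1])
E
```

```text
[0.52455784 0.24473414 0.15104271] [[-0.001, 1.0, -0.003], [1.0, 0.001, -0.001], [-0.001, -0.003, -1.0]]
wrist [323.17564341 247.37047038]
223 167
scene [313.48407393 121.93533266]
213 41
```

View pics/w3.png

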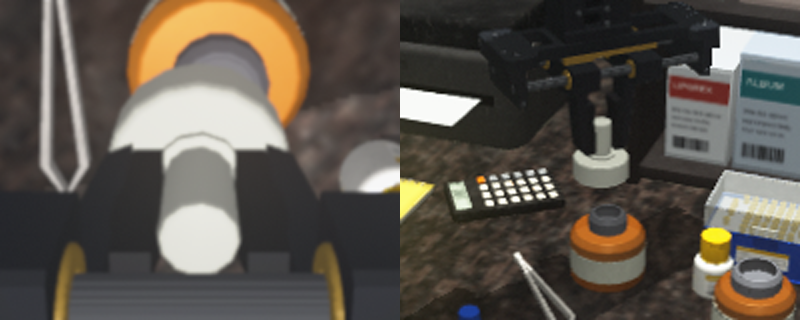

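```bash
python3 - <<'E'
from m import *
W=np.load("wrist.npy",allow_pickle=True).item();S=np.load("scene.npy",allow_pickle=True).item()
lz=.151-.0425
print("wrist knob",onz(W,(323,286),lz+.052)); print("scene knob",onz(S,(314,101.5),lz+.052)); print("scene neck",onz(S,(317,147),.068))
# scene lid: white pixels widths below knob
h=cv2.cvtColor(S["color"],cv2.COLOR_RGB2HSV).astype(int)
def cols(m,r): 
    x=np.where(m[r,280:350])[0]+280; return (r,x.min(),x.max()) if len(x) else r
w=(h[...,1]<60)&(h[...,2]>110); g=(h[...,1]<80)&(h[...,2]>50)
print([cols(w,r) for r in(122,126,130)]);
m=((h[...,1]>130)&(h[...,2]>80)&(h[...,0]<18)); print("body",[cols(m,r) for r in(155,160,165,170)])
# jar body arc in wrist: amber outer edge, circle LSQ at z=.05
h=cv2.cvtColor(W["color"],cv2.COLOR_RGB2HSV).astype(int)
m=((h[...,1]>130)&(h[...,2]>80)&(h[...,0]<18)).astype(np.uint8)
P=[]
for r in range(160,226,3):
    x=np.where(m[r,270:390])[0]+270
    if len(x)>5:
        P.append(onz(W,(x.max()+.5,r),.05)[:2]); 
        if r<205: P.append(onz(W,(x.min()-.5,r),.05)[:2])
P=np.array(P)
from scipy.optimize import least_squares
for R_ in (.035,.034):
    f=least_squares(lambda p:np.hypot(*(P-p).T)-R_,[.53,.247],loss="soft_l1",f_scale=.001);print("A body",f.x,np.abs(f.fun).max(),np.median(abs(f.fun)))
E
```

```text
wrist knob [0.52451714 0.24614173 0.1605    ]
scene knob [0.52407144 0.2415951  0.1605    ]
scene neck [0.53127914 0.24414249 0.068     ]
[(122, np.int64(300), np.int64(326)), (126, np.int64(282), np.int64(325)), (130, np.int64(280), np.int64(324))]
body [(155, np.int64(299), np.int64(334)), (160, np.int64(298), np.int64(335)), (165, np.int64(300), np.int64(330)), (170, np.int64(308), np.int64(325))]
A body [0.53053748 0.24653755] 0.0016293803266153942 0.0006020099953842964
A body [0.53085823 0.24791089] 0.0006523862896012922 0.00016129932712232592
```

Call:
play_rows(targets="0.0015 0.0063 0 0 0.01;0 0 0.02 0 0.01;0 0 0 0 0.01;0 0 0 0 0.01;0 0 0 0 0.01;0 0 0 0 0.01")

```text
time_s: 4.75
ee_pos: [0.5328, 0.2468, 0.1335]
eef_rot: [0.0, 0.707, 0.708, 0.0]
contact_force: [-0.4, -0.2, 0.1]
width: 0.0176
gripper_force: 15.0
```

```bash
python3 - <<'E'
from m import *
o=bot.observe();print(o["ee_pos"],o["contact_force"].round(2))
S=bot.camera("scene");W=bot.camera("wrist")
lz=o["ee_pos"][2]-.0425
h=cv2.cvtColor(S["color"],cv2.COLOR_RGB2HSV).astype(int)
a=cv2.resize(S["color"][90:210,260:380],(400,400),interpolation=2);u=proj(W,(*o["ee_pos"][:2],lz+.052));print(u,proj(S,(*o["ee_pos"][:2],lz+.052)))
b=cv2.resize(W["color"][160:320,243:403],(400,400),interpolation=2)
cv2.imwrite("pics/w4.png",np.hstack([a,b])[...,::-1]); np.save("wrist.npy",W,allow_pickle=True);np.save("scene.npy",S,allow_pickle=True)
E
```

```text
[0.53276163 0.24676914 0.13345327] [-0.43 -0.18  0.12]
[322.9883687  288.90443442] [317.30061556 108.68637621]
```

View pics/w4.png

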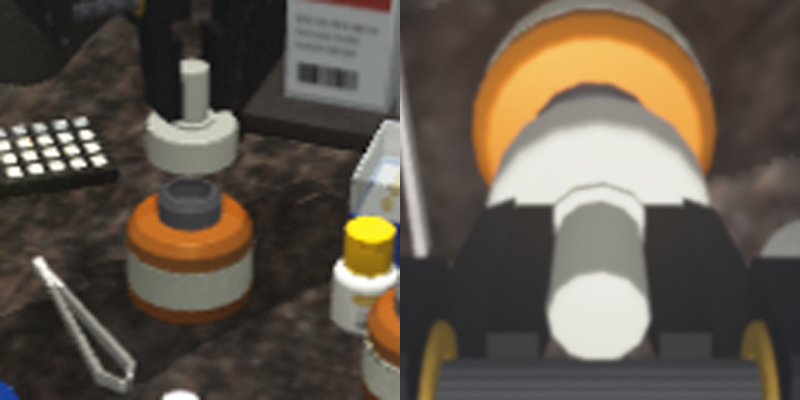

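```bash
python3 - <<'E'
from m import *
from scipy.optimize import least_squares
W=np.load("wrist.npy",allow_pickle=True).item();S=np.load("scene.npy",allow_pickle=True).item()
lz=.1335-.0425
print("wrist knob",onz(W,(323,287.2),lz+.052)); print("scene knob",onz(S,(318.2,109.5),lz+.052)); print("scene neck",onz(S,(317,146.1),.068))
h=cv2.cvtColor(W["color"],cv2.COLOR_RGB2HSV).astype(int)
m=((h[...,1]>130)&(h[...,2]>80)&(h[...,0]<18)).astype(np.uint8)
P=[]
for r in range(166,222,3):
    x=np.where(m[r,270:390])[0]+270
    if len(x)>5: P+= [onz(W,(x.max()+.5,r),.05)[:2],onz(W,(x.min()-.5,r),.05)[:2]]
P=np.array(P)
f=least_squares(lambda p:np.hypot(*(P-p).T)-.0345,[.53,.247],loss="soft_l1",f_scale=.001);print("A body",f.x,abs(f.fun).max())
# lid disc in scene: horizontal centre by edges at lid mid height, cam coordinate
for r in range(126,138,3):
  for lo,hi in((285,345),): print(r,S["color"][r,lo:hi,0].tolist()) if r==129 else 0
E
```

```text
wrist knob [0.5327656  0.24760461 0.143     ]
scene knob [0.53279162 0.24318393 0.143     ]
scene neck [0.53264014 0.24704725 0.068     ]
A body [0.53094435 0.24727127] 0.0011756057583013832
129 [250, 238, 127, 43, 43, 51, 70, 75, 81, 84, 81, 70, 69, 85, 93, 88, 83, 74, 75, 107, 152, 186, 199, 202, 200, 200, 201, 201, 200, 199, 190, 179, 179, 180, 190, 201, 200, 200, 201, 201, 202, 201, 201, 203, 177, 124, 69, 28, 28, 27, 28, 28, 29, 29, 30, 31, 30, 31, 32, 33]
```

Call:
play_rows(targets="0.0007 -0.0012 0 0 0.01;0 0 0.015 0 0.01;0 0 0.006 0 0.01;0 0 0.005 0 0.01;0 0 0.004 0 0.01;0 0 0.003 0 0.01;0 0 0.002 0 0.01;0 0 0 0 0.01;0 0 0 0 0.01")

```text
time_s: 5.6
ee_pos: [0.5315, 0.2472, 0.0979]
eef_rot: [0.0, 0.707, 0.707, 0.0]
contact_force: [0.4, 0.4, -0.4]
width: 0.0174
gripper_force: 15.0
```

Call:
play_rows(targets="0 0 0.002 0 0.01;0 0 0.001 0 0.01;0 0 0.001 0 0.01;0 0 0 0 0.01;0 0 0 0 0.01")

```text
time_s: 6.02
ee_pos: [0.5318, 0.2474, 0.0955]
eef_rot: [-0.0, 0.707, 0.707, 0.001]
contact_force: [-3.4, -1.6, 14.0]
width: 0.0175
gripper_force: 15.0
```

Call:
play_rows(targets="0 0 -0.001 0 0.03;0 0 0 0 0.04;0 0 0 0 0.05;0 0 0 0 0.05;0 0 -0.03 0 0.05;0 0 -0.04 0 0.05;0 0 -0.04 0 0.05")

```text
time_s: 6.6
ee_pos: [0.5304, 0.2467, 0.2049]
eef_rot: [-0.0, 0.707, 0.707, -0.002]
contact_force: [1.5, 0.2, -0.1]
width: 0.05
gripper_force: 0.0
```

Call:
play_rows(targets="-0.03 -0.015 0 0 0.05;-0.03 -0.015 0 0 0.05;-0.03 -0.015 0 0 0.05;-0.03 -0.015 0 0 0.05;-0.03 -0.0155 0 0 0.05;0 0 0 0 0.05;0 0 0 0 0.05;0 0 0 0 0.05;0 0 0 0 0.05")

```text
time_s: 7.35
ee_pos: [0.4566, 0.0985, 0.2048]
eef_rot: [0.0, 0.706, 0.708, 0.0]
contact_force: [-0.6, 0.2, 0.4]
width: 0.0499
gripper_force: 0.0
```

```bash
python3 - <<'E'
from m import *
o=bot.observe();print(o["ee_pos"],rot(o["eef_rot"]).round(3).tolist())
S=bot.camera("scene");W=bot.camera("wrist")
a=cv2.resize(S["color"][80:260,240:420],(400,400),interpolation=2)
b=cv2.resize(W["color"],(400,250));b=np.vstack([b,np.zeros((150,400,3),np.uint8)])
cv2.imwrite("pics/w5.png",np.hstack([a,b])[...,::-1])
for n,P in dict(L=(.456,.0965,.02),B=(.603,.109,.068)).items(): print(n,proj(W,P).round())
h=cv2.cvtColor(W["color"],cv2.COLOR_RGB2HSV).astype(int)
w=((h[...,1]<50)&(h[...,2]>130)).astype(np.uint8)*255
x,y=proj(W,(.456,.0965,.02)).astype(int); circ(W,w,.02,(x,y,38),"L lid")
E
```

```text
[0.45662212 0.09845918 0.20476158] [[-0.003, 1.0, 0.001], [1.0, 0.003, 0.0], [0.0, 0.001, -1.0]]
L [322. 183.]
B [497. 183.]
L lid [0.4558 0.0971] diam mm 55.1 57.2
```

View pics/w5.png

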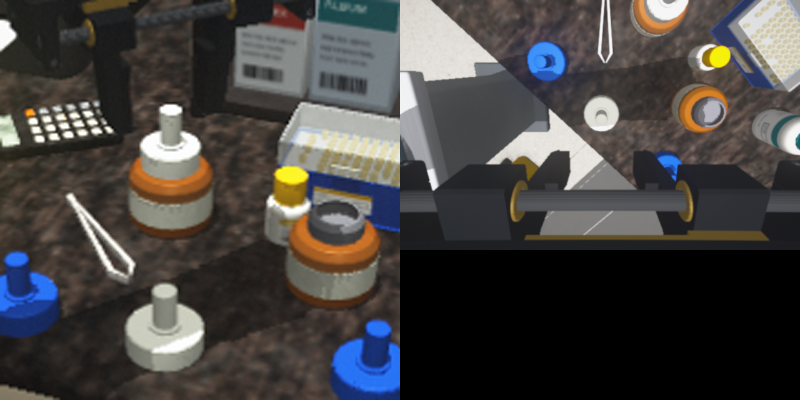

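The narrow lid sits level and down on its jar. Next is the wide lid, at wrist pixel (322,183), where it was predicted.

Call:
play_rows(targets="-0.0015 -0.0007 0.035 0 0.05;0 0 0.035 0 0.05;0 0 0.035 0 0.05;0 0 0.03 0 0.05;0 0 0.017 0 0.05;0 0 0.01 0 0.05;0 0 0 0 0.05;0 0 0 0 0.05", force=15)

```text
time_s: 8.12
ee_pos: [0.4556, 0.0959, 0.0429]
eef_rot: [-0.0, 0.707, 0.708, 0.0]
contact_force: [0.2, -0.1, -1.0]
width: 0.0499
gripper_force: 0.0
```

Call:
play_rows(targets="0 0 0 0 0.01;0 0 0 0 0.01;0 0 0 0 0.01;0 0 0 0 0.01;0 0 0 0 0.01;0 0 0 0 0.01", force=15)

```text
time_s: 8.62
ee_pos: [0.4556, 0.0958, 0.0432]
eef_rot: [0.0, 0.707, 0.707, 0.0]
contact_force: [-0.6, 0.1, 4.5]
width: 0.0175
gripper_force: 15.0
```

Call:
play_rows(targets="0 0 -0.03 0 0.01;0 0 -0.03 0 0.01;0 0 -0.03 0 0.01;0.003 0.036 0 0 0.01;0.003 0.036 0 0 0.01;0.003 0.036 0 0 0.01;0.003 0.037 0 0 0.01;0 0 0 0 0.01;0 0 0 0 0.01;0 0 0 0 0.01")

```text
time_s: 9.45
ee_pos: [0.5991, 0.1075, 0.1321]
eef_rot: [-0.0, 0.707, 0.707, -0.001]
contact_force: [0.1, -0.1, -0.4]
width: 0.0176
gripper_force: 15.0
```

Call:
play_rows(targets="0 0 0 0 0.01;0 0 0 0 0.01")

```text
time_s: 9.62
ee_pos: [0.599, 0.1077, 0.1326]
eef_rot: [-0.0, 0.707, 0.707, -0.0]
contact_force: [-0.0, 0.7, -0.5]
width: 0.0172
gripper_force: 15.0
```

```bash
python3 - <<'E'
from m import *
o=bot.observe();print(o["ee_pos"],rot(o["eef_rot"]).round(3).tolist())
S=bot.camera("scene");W=bot.camera("wrist");p=o["ee_pos"]
u=proj(S,(p[0],p[1],.1)).astype(int);v=proj(W,(p[0],p[1],.11)).astype(int);print(u,v)
a=cv2.resize(S["color"][u[1]-60:u[1]+60,u[0]-60:u[0]+60],(400,400),interpolation=2)
b=cv2.resize(W["color"][160:320,243:403],(400,400),interpolation=2)
cv2.imwrite("pics/w6.png",np.hstack([a,b])[...,::-1]); np.save("wrist.npy",W,allow_pickle=True);np.save("scene.npy",S,allow_pickle=True)
E
```

```text
[0.59896291 0.10773036 0.13263905] [[-0.001, 1.0, -0.001], [1.0, 0.001, 0.0], [0.0, -0.001, -1.0]]
[390 160] [322 254]
```

View pics/w6.png

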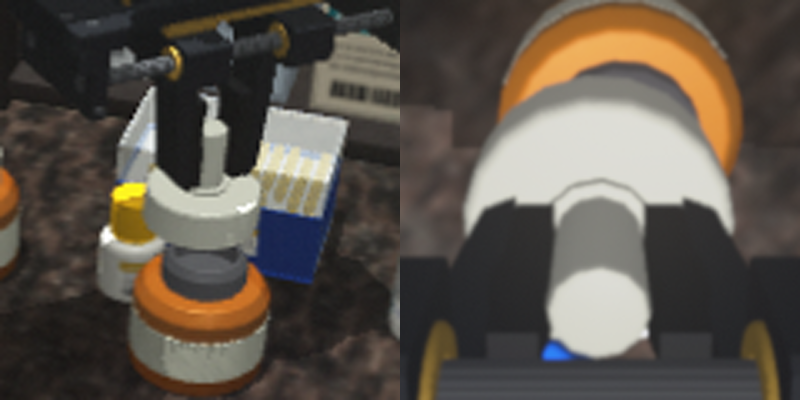

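```bash
python3 - <<'E'
from m import *
from scipy.optimize import least_squares
W=np.load("wrist.npy",allow_pickle=True).item();S=np.load("scene.npy",allow_pickle=True).item()
print("wrist knob",onz(W,(323,284.8),.1415)); print("scene neck",onz(S,(330+205/3.333,100+255/3.333),.068))
h=cv2.cvtColor(W["color"],cv2.COLOR_RGB2HSV).astype(int)
m=((h[...,1]>130)&(h[...,2]>80)&(h[...,0]<18)).astype(np.uint8)
P=[]
for r in range(166,226,3):
    x=np.where(m[r,270:400])[0]+270
    if len(x)>3:
        P.append(onz(W,(x.max()+.5,r),.05)[:2])
        if r<205: P.append(onz(W,(x.min()-.5,r),.05)[:2])
P=np.array(P)
f=least_squares(lambda p:np.hypot(*(P-p).T)-.0345,[.603,.109],loss="soft_l1",f_scale=.001);print("B body",f.x,abs(f.fun).max())
E
```

```text
wrist knob [0.59918704 0.10929502 0.1415    ]
scene neck [0.60306569 0.1057955  0.068     ]
B body [0.6042906  0.11021907] 0.0011820067028556827
```

Call:
play_rows(targets="0.001 0.0042 0 0 0.01;0 0 0.014 0 0.01;0 0 0.006 0 0.01;0 0 0.005 0 0.01;0 0 0.004 0 0.01;0 0 0.003 0 0.01;0 0 0.002 0 0.01;0 0 0 0 0.01;0 0 0 0 0.01")

```text
time_s: 10.47
ee_pos: [0.6045, 0.1087, 0.0988]
eef_rot: [0.0, 0.707, 0.707, 0.0]
contact_force: [-0.4, -0.2, -0.3]
width: 0.0177
gripper_force: 15.0
```

Call:
play_rows(targets="0 0 0.002 0 0.01;0 0 0.001 0 0.01;0 0 0.001 0 0.01;0 0 0 0 0.01;0 0 0 0 0.01")

```text
time_s: 10.88
ee_pos: [0.6046, 0.1088, 0.0953]
eef_rot: [0.0, 0.707, 0.707, 0.0]
contact_force: [-1.3, -0.2, 4.6]
width: 0.0177
gripper_force: 15.0
```

Contact came at the seated height. I'll release, retreat and check.

Call:
play_rows(targets="0 0 0 0 0.03;0 0 0 0 0.04;0 0 0 0 0.05;0 0 0 0 0.05;0 0 -0.03 0 0.05;0 0 -0.04 0 0.05;0 0 -0.04 0 0.05;0 -0.04 -0.02 0 0.05;0 -0.04 0 0 0.05;0 -0.04 0 0 0.05")

```text
time_s: 11.72
ee_pos: [0.4869, 0.1087, 0.2246]
eef_rot: [0.001, 0.707, 0.707, 0.002]
contact_force: [-0.3, -0.1, 0.7]
width: 0.0499
gripper_force: 0.0
```

Call:
play_rows(targets="0.02 -0.03 0 0 0.05;0.02 0 0 0 0.05;0.02 0 0 0 0.05;0.02 0 0 0 0.05;0 0 0 0 0.05;0 0 0 0 0.05;0 0 0 0 0.05")

```text
time_s: 12.3
ee_pos: [0.4571, 0.1877, 0.2232]
eef_rot: [0.0, 0.707, 0.707, -0.0]
contact_force: [0.5, 0.2, 0.2]
width: 0.0501
gripper_force: 0.0
```

```bash
python3 - <<'E'
from m import *
o=bot.observe();print(o["ee_pos"])
S=bot.camera("scene");T=bot.camera("top")
a=cv2.resize(S["color"][90:270,260:440],(400,400),interpolation=2)
b=cv2.resize(T["color"][110:250,240:380],(400,400),interpolation=2)
cv2.imwrite("pics/w7.png",np.hstack([a,b])[...,::-1])
E
```

```text
[0.45714416 0.18765993 0.22324359]
```

View pics/w7.png

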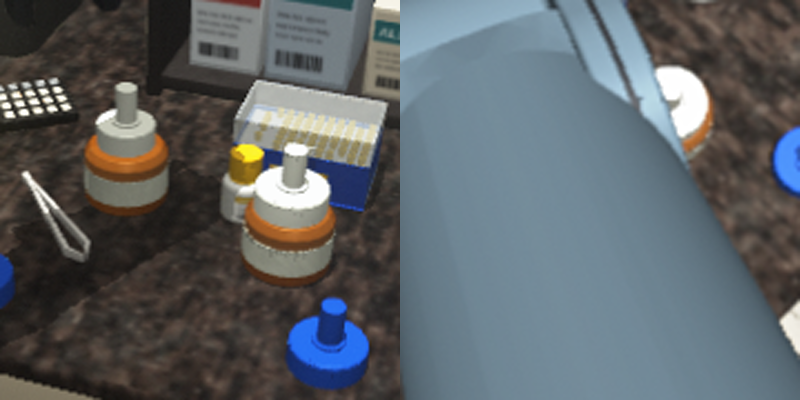

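In the scene view both lids sit level and fully down on their own jars, and both jars are standing in place. The arm is clear of everything.

```bash
python3 -c "
from plant import bot
print(bot.hand_in())"
```

```text
the job is handed in; nothing more can be done
None
```

Both jars are closed with their matching lids, which looked level and fully down in the last scene picture, and the job was handed in at about 12 s; the hand-in returned no verdict.

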